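Put the spray bottle back in the row under the bench riser

ROBOT

A 6-joint arm with a two-finger parallel gripper is mounted at the origin on the work surface. World frame = base frame: x ahead of the robot, y to its left, z up, the work surface at z = 0. Lengths are in m, angles in rad, forces in N, time in s.
With the tool pointing down it reaches from about 0.35 to 0.775 m from the base axis. Payload 7.3 kg.
Tool frame: the origin (TCP) lies at the very end of the fingers, on their centre line; the grasp point (between the pads) lies 19 mm behind it; z points along the fingers, y is the line along which they close (so a half turn about z gives the same grasp; the last joint's range is limited). The gripper opens to 92 mm and grips with 3 to 60 N. Pads are 19 mm wide; open, the fingers measure 130 mm over their backs; the gripper's body (75 mm by 190 mm) begins 47 mm behind the grasp point.
Start: joints at [1.079, 0.342, 1.524, -0, 1.275, -0.146], TCP at [0.178, 0.494, 0.227] pointing down, gripper open.
Joint ranges: [-2.53, 2.53], [-0.77, 2.02], [0.04, 2.7], [-1, 4.14], [0.28, 2.66], [-3.11, 3.11]. Speed limits (rad/s): [2.57, 2.57, 3.14, 3.14, 3.14, 3.14].

INTERFACE

Orientations are given as [roll, pitch, yaw] about the fixed x, y, z axes, in that order (R = Rz(yaw) Ry(pitch) Rx(roll)).
In Python, from cell import observe, read_camera, get_calibration, hand_in, search_frame gives the robot as it stands.
- The arm moves only by the tool step_arm, never from a script. Its argument "commands" is a list of rows, each an object with "translation": the shift along the tool's x, y, z in mm, a list of three; "roll": the turn about the tool's z in rad. In form: [{"translation": [x, y, z], "roll": roll}, ...]. A call has 1 to 20 rows; each row shifts and turns the commanded pose from where the row before left it, along the tool's axes as they then stand; what a row does not reach is not made up. A row lasts 1/12 s, in which the tool goes at most 41.7 mm and 7.16 degrees, less where a joint would pass 70% of its speed; a pose out of reach is approached as far as the arm can. A call is refused whole if a number of a shift passes 41.7 or a number of a turn 0.125, either way. A call with a gripper value outside its range is refused whole. "fingers" is the opening, from 0 (shut) to 1 (fully open), set as the call begins (left out, the last holds). The fingers move at their own pace and stop on an object; "grip_force" is the grip in N (left out, the last holds). Time passes only in rows, so rows that do not move let the fingers close. It gives the time, the measured TCP pose, the force, the opening and the grip force at its end, in the units of the state.
- observe(): the state, without advancing time (a new reading comes with each control period).
- read_camera(name): name is "scene" or "side" or "wrist"; returns the picture (384x512x3 uint8, red, green, blue); there is no depth.
- get_calibration(name): a dict with "camera_matrix" (3x3 intrinsics, pixels), "dist_coeffs" ([k1, k2, p1, p2, k3] as OpenCV has them; the pictures are not rectified), "world_from_camera" (4x4, takes a point from camera to world coordinates). Camera axes: x right, y up, looking along -z (the intrinsics and any distortion apply to the point x, -y, -z); pixel columns grow to the right and rows downward; lengths in m; the calibration is good to about 2 mm. A picture is of the moment at which its call begins: read the wrist's pose just before it. get_calibration takes no time and is no camera call; for the wrist camera it gives the pose at the moment of the call.
- hand_in(): hands the job in; it is judged then, once.
Trained networks look in the newest picture that a camera, given by its name, has taken for a name from the list of things; names that differ only in an ending like _2 or _b are one class to them, and where a whole thing is asked for, a point or a joint stands for the part that bears it (a point fixed in the world has none). Each returns a list of dicts, best first, with "confidence" (0 to 1); they miss things now and then, are a little off and sometimes report something else, mostly with a low value. They report only what shows in the picture. A call takes as long as a camera call. They do not tell look-alikes from the thing itself.
- search_frame(camera, name): "at" ([x, y, z] in m, in world coordinates, good to about 4 mm: the middle of the surface that is visible of it).
The state is a dict: "time": time; "qpos": joint angles; "qvel": joint speeds; "joint_efforts": joint torques, N m; "tool_pos": TCP position; "tool_rot": TCP orientation; "contact_force": force on the tool from outside, world axes, zero at the start; "torque": the same for the moment, N m; "opening": finger opening in m; "grip_force": force on a finger pad.
Only numpy, scipy, OpenCV 4.12 (cv2) and the standard library are available. Lean on these libraries where they do the work, as an engineer would, in place of code of your own. Each camera call takes 0.05 s, during which the arm holds its last target. There are 200 camera calls.

TASK

Tidy the bird-banding bench: first pick up the caliper lying in front of the clear bench riser and lay it flat in the steel tray. Then slide the tall trigger-spray bottle along the bench into the gap between the dropper bottle and the tub under the riser, right back against the rear rail, keeping it standing upright on the bench all the way (do not lift it or let it tip). Leave the two bottles in the row and everything else where they stand.

Things in the scene. Friction and masses are not known exactly. Their poses are not given: they have to be found in the camera images.
- spray_bottle: White trigger-spray bottle standing alone on the open bench, 0.2 to 0.4 kg, 197 mm tall: round body 60 mm in diameter, straight up to 112 mm; shoulder to 142 mm; grey trigger head from 155 mm up, its nozzle along the bottle's own x to 48 mm from the axis. Origin: centre of its underside. Easily tipped: pushed higher than about 40 mm it topples; low down it slides with under 3 N.
- riser: Bench riser, fixed. Origin on the bench under its middle; x from its open front to its rear (roughly world +y), y along the row. Clear deck, x -85 to 80, y +-200 mm, underside 240 mm up (flat envelopes on top, to 262 mm); 14 mm posts at x -72 and 66, y +-190 mm. A 38 mm high rail runs along the rear, its face at x = 60 mm: touching it the spray bottle's axis is at x = 30 mm.
- dropper_bottle: White dropper bottle with a pointed nozzle, loose, 66 mm in diameter, 164 mm tall, in the row under the riser, its back near the rail. Origin: centre of its underside. The spray bottle's gap lies midway between it and the tub; they stand about 165 mm apart (axis to axis), either one on the left, so the gap is about 95 mm wide.
- tub: White round tub with a wide grey lid, loose, 72 mm over the lid, 142 mm tall, standing in the row under the riser on the other side of the gap. Origin: centre of its underside.
- caliper: Black digital caliper lying flat, display up, on the bench across the way to the gap, 0.13 kg, 180 mm long. Origin: underside of the display slide, at its centre and near the centre of mass. The slide, 64 mm (x) x 30 mm (y) x 17 mm high, is the part to grip, across y. The 14 mm wide beam runs along x from -72 to 108 mm; the jaws, at x = -73 to -32, reach to y = -46 and +23 mm.
- tray: Stainless instrument tray, fixed, empty, 250 mm (its x) x 150 mm (its y) outside, walls 3 mm thick and 30 mm high with a narrow rim, inner floor 3 mm above the bench. Origin: centre of its underside. It stands to the right of the robot.
- pocket_scale: Flat black pocket scale, fixed, 130 x 78 x 21 mm. Bystander. Origin: centre of its underside.
- weighing_tube: Open plastic tube, 41 mm in diameter and 68 mm tall, standing loose on the pocket scale. Bystander. Origin: centre of its underside.
- pill_vial: Capped amber vial, 37 mm in diameter, 69 mm tall, loose. Bystander. Origin: centre of its underside.
- check_weight: Steel check weight with a knob, 38 mm in diameter, 66 mm tall, loose. Bystander. Origin: centre of its underside.
- tumbler: Green plastic tumbler, 78 mm in diameter at the rim, 135 mm tall, loose. Bystander. Origin: centre of its underside.
- peg_a: Wooden clothes peg lying on the bench, 74 x 16 x 10 mm, loose. Bystander. Origin: centre of its underside.
- peg_b: A second wooden clothes peg, like the first. Bystander. Origin: centre of its underside.
Things that resemble listed ones, but are neither listed nor needed, are in the scene too. What is shaped like the spray_bottle but blue or orange is not meant.

How it is judged:
By the outcome, as a careful person would: the job done as asked, in the order asked, and still so for the second after the job is handed in, with the robot touching nothing.
It also fails if it takes over 72 s, if anything falls off the work surface, if the arm or the gripper's body presses on something with over 40 N, if the wrist force passes 120 N, or if a joint passes its speed limit or range.

## Working session

There is one attempt and no reset: what is moved stays moved. The work goes in short steps, Python scripts to look and compute and a tool call to move; the robot and the scene stay as the last step left them, time stands still between calls to the robot, and variables do not carry over. Pictures are saved under pics/ and viewed, at most 10 in all, crops included, and the job is handed in when it is done.

Besides the shell and the picture viewer there is one more tool, called by a JSON object that holds its "op" and its "data", one argument or row to a line. step_arm: Moves the arm, as the interface text tells. Its arguments: {"type":"object","properties":{"commands":{"type":"array"},"fingers":{"type":"number"},"grip_force":{"type":"number"}},"required":["commands"]}

```bash
mkdir -p pics
python3 - <<'E'
from cell import *
import cv2,numpy as np
s=observe();print(s['time'],s['tool_pos'],s['tool_rot'])
for c in ['scene','side']:
    im=read_camera(c);cv2.imwrite(f'pics/{c}0.png',cv2.resize(im[:,:,::-1],(800,600)))
    g=get_calibration(c);K=np.array(g['camera_matrix']);T=np.array(g['world_from_camera']);D=np.array(g['dist_coeffs'])
    Ti=np.linalg.inv(T)
    for n in ['spray_bottle','riser','dropper_bottle','tub','caliper','tray','tumbler','pocket_scale','pill_vial','check_weight','peg_a']:
        for r in search_frame(c,n)[:3]:
            p=Ti[:3,:3]@np.array(r['at'])+Ti[:3,3];p=p*[1,-1,-1]
            u=cv2.projectPoints(p.reshape(1,3),np.zeros(3),np.zeros(3),K,D)[0].ravel()
            print(c,n,np.round(r['at'],3),round(r['confidence'],2),np.round(u))
E
```

```text
0.0 [0.17775361 0.49356065 0.2260521 ] [-3.14006874e+00 -2.13071257e-04  2.79577081e+00]
scene spray_bottle [ 0.344 -0.095  0.123] 0.8 [235. 136.]
scene spray_bottle [ 0.564 -0.039  0.112] 0.75 [233. 185.]
scene spray_bottle [0.403 0.133 0.11 ] 0.74 [301. 161.]
scene riser [0.626 0.346 0.246] 0.72 [388. 186.]
scene dropper_bottle [0.659 0.364 0.075] 0.42 [377. 246.]
scene tub [0.659 0.366 0.075] 0.74 [378. 246.]
scene caliper [0.549 0.14  0.007] 0.59 [293. 218.]
scene tray [ 0.512 -0.353  0.003] 0.69 [146. 184.]
scene tray [0.55  0.139 0.004] 0.26 [293. 219.]
scene tumbler [ 0.741 -0.332  0.097] 0.86 [106. 214.]
scene pocket_scale [ 0.761 -0.159  0.015] 0.88 [170. 252.]
scene pill_vial [ 0.717 -0.031  0.062] 0.85 [220. 238.]
scene pill_vial [ 0.417 -0.178  0.007] 0.58 [206. 174.]
scene check_weight [ 0.51  -0.354  0.002] 0.67 [146. 184.]
scene check_weight [ 0.726 -0.255  0.042] 0.57 [140. 229.]
scene peg_a [0.631 0.348 0.248] 0.67 [389. 187.]
scene peg_a [ 0.435 -0.018  0.009] 0.6 [251. 184.]
scene peg_a [ 0.415 -0.178  0.01 ] 0.56 [207. 173.]
side spray_bottle [ 0.53  -0.059  0.106] 0.92 [284. 185.]
side spray_bottle [0.37  0.118 0.106] 0.9 [180. 181.]
side spray_bottle [ 0.319 -0.116  0.112] 0.87 [230. 247.]
side riser [0.477 0.33  0.249] 0.71 [159.  80.]
side dropper_bottle [0.446 0.346 0.08 ] 0.61 [156. 139.]
side tub [0.611 0.346 0.09 ] 0.89 [203. 116.]
side caliper [0.527 0.135 0.011] 0.9 [229. 180.]
side tray [ 0.508 -0.354  0.004] 0.97 [384. 299.]
side tumbler [ 0.702 -0.342  0.097] 0.65 [439. 214.]
side pocket_scale [ 0.722 -0.16   0.018] 0.9 [364. 197.]
side pill_vial [ 0.691 -0.045  0.046] 0.83 [321. 173.]
side check_weight [ 0.706 -0.263  0.037] 0.72 [399. 215.]
side check_weight [0.476 0.329 0.248] 0.47 [159.  81.]
side peg_a [ 0.41  -0.181  0.008] 0.7 [286. 274.]
side peg_a [ 0.424 -0.042  0.006] 0.41 [245. 236.]
side peg_a [ 0.73  -0.129  0.065] 0.25 [359. 176.]
```

View pics/scene0.png

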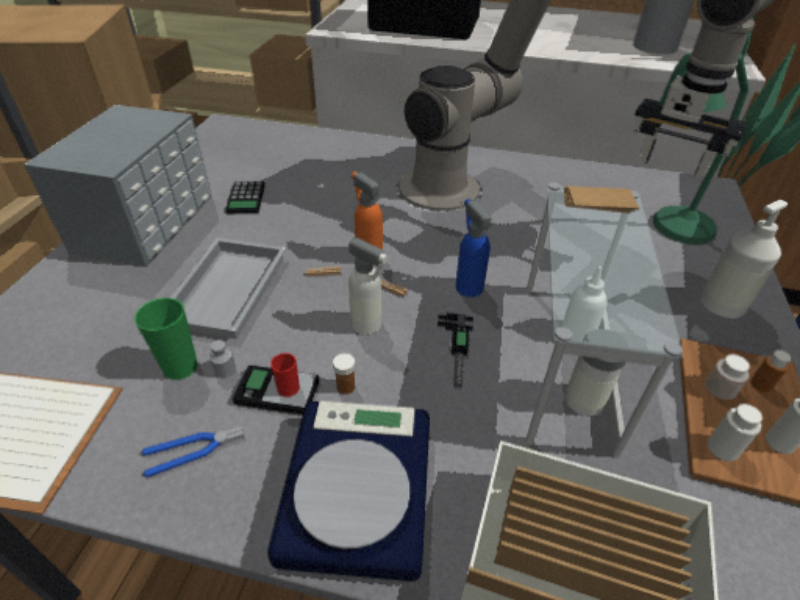

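View pics/side0.png

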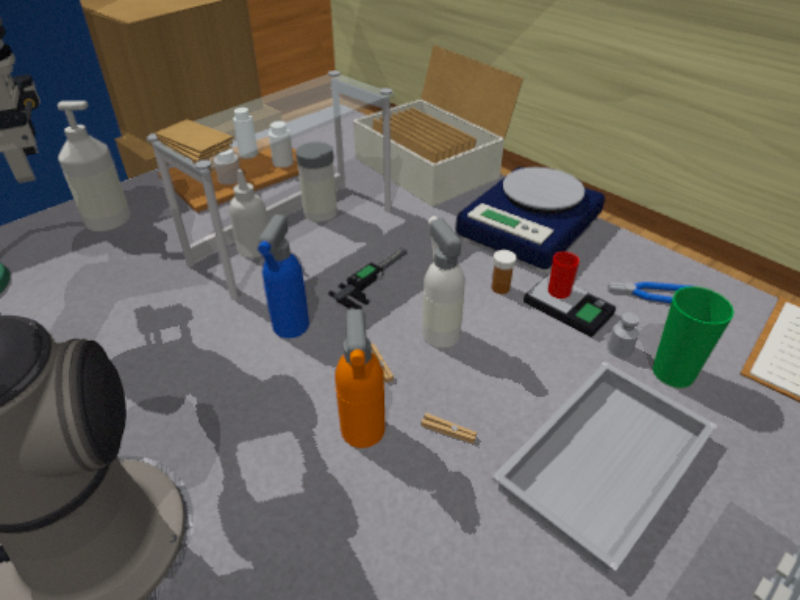

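The white bottle, at scene (366,300) and side (443,290) in the 800-wide views, is the one meant. The look-alikes are blue at (473,250)/(285,290) and orange at (368,215)/(360,400). The caliper is at scene (460,345). The dropper bottle and tub stand under the riser at scene (587,305) and (593,380). Next is an enlarged crop for the riser geometry and the bottle.

```bash
cat > h.py <<'E'
from cell import *
import cv2,numpy as np
def cam(c):
    g=get_calibration(c);return np.array(g['camera_matrix']),np.array(g['dist_coeffs']),np.array(g['world_from_camera'])
def proj(G,P):
    K,D,T=G;P=np.atleast_2d(P).astype(float);Ti=np.linalg.inv(T)
    p=(P@Ti[:3,:3].T+Ti[:3,3])*[1,-1,-1]
    return cv2.projectPoints(p.reshape(-1,1,3),np.zeros(3),np.zeros(3),K,D)[0].reshape(-1,2)
def plane(G,uv,z):
    K,D,T=G;n=cv2.undistortPoints(np.array(uv,float).reshape(-1,1,2),K,D).reshape(-1,2)
    d=np.c_[n[:,0],-n[:,1],-np.ones(len(n))]@T[:3,:3].T;o=T[:3,3]
    return o+d*((z-o[2])/d[:,2])[:,None]
def crop(im,x0,y0,x1,y1,s):
    return cv2.resize(im[y0:y1,x0:x1,::-1],None,fx=s,fy=s,interpolation=cv2.INTER_CUBIC)
E
python3 - <<'E'
from h import *
a=crop(read_camera('scene'),335,110,450,295,3.2)
b=crop(read_camera('side'),90,40,302,262,2.0)
o=np.zeros((600,800,3),np.uint8);o[:a.shape[0],:a.shape[1]]=a;o[:b.shape[0],370:370+b.shape[1]]=b
cv2.imwrite('pics/c1.png',o);print(a.shape,b.shape)
K,D,T=cam('wrist');print(K,T.round(3))
E
```

```text
(592, 368, 3) (444, 424, 3)
[[295.49686292   0.         257.47300967]
 [  0.         295.49686292 189.42142527]
 [  0.           0.           1.        ]] [[ 0.34  -0.899 -0.278  0.102]
 [ 0.941  0.325  0.099  0.522]
 [ 0.001 -0.295  0.956  0.385]
 [ 0.     0.     0.     1.   ]]
```

View pics/c1.png

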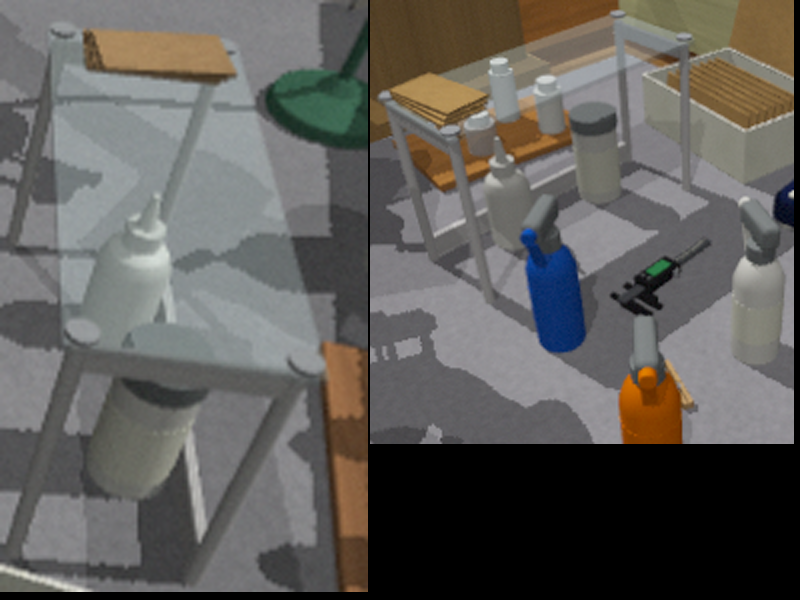

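Crop: the white bottle stands alone at crop (757,290). The dropper bottle (507,205) and tub (597,150) are in the row, and the post feet are visible at (487,300), (686,192), (433,257). I'll fit poses from these pixels.

```bash
cat > fit1.py <<'E'
from h import *
from scipy.optimize import least_squares
S=cam('scene');Q=cam('side')
fs=lambda x,y:(335+x/3.2,110+y/3.2)
fq=lambda x,y:(90+(x-370)/2,40+y/2)
# riser: post feet; left = row y
def W(p,x,y,z=0):
    c,s=np.cos(p[2]),np.sin(p[2]);return [p[0]+c*x-s*y,p[1]+s*x+c*y,z]
# y+ is toward -X world (x axis ~ +Y)
obs=[(S,fs(13,557),-.072,-.19),(S,fs(197,583),.066,-.19),(S,fs(18,245),-.072,.19),
     (Q,fq(686,192),-.072,-.19),(Q,fq(487,300),-.072,.19),(Q,fq(433,257),.066,.19)]
r=lambda p:np.ravel([proj(G,W(p,x,y))[0]-uv for G,uv,x,y in obs])
o=least_squares(r,[.55,.35,1.57],loss='soft_l1');print('riser',o.x.round(4),r(o.x).reshape(-1,2).round(1))
np.save('riser.npy',o.x)
a=np.linspace(0,6.283,72)
def circ(c,R,z):return np.c_[c[0]+R*np.cos(a),c[1]+R*np.sin(a),0*a+z]
def fitc(n,obs,c0):
    # obs: (G, kind, value, R,z) kind L,R,B,T extremes
    f={'L':lambda u:u[:,0].min(),'R':lambda u:u[:,0].max(),'B':lambda u:u[:,1].max(),'T':lambda u:u[:,1].min()}
    r=lambda c:[f[k](proj(G,circ(c,R,z)))-v for G,k,v,R,z in obs]
    o=least_squares(r,c0,diff_step=1e-3);print(n,o.x.round(4),np.round(r(o.x),1));return o.x
q=lambda x=370,y=0:fq(x,y)
fitc('spray',[(Q,'L',q(733)[0],.03,.03),(Q,'R',q(782)[0],.03,.03),(Q,'B',q(0,363)[1],.03,0),
 (S,'L',349*.64,.03,.03),(S,'R',382*.64,.03,.03),(S,'B',334*.64,.03,0)],[.54,-.05])
fitc('tub',[(Q,'L',q(572)[0],.036,.13),(Q,'R',q(617)[0],.036,.13),(Q,'T',q(0,103)[1],.036,.142),(Q,'B',q(0,204)[1],.033,0),
 (S,'B',fs(0,498)[1],.033,0),(S,'L',fs(87,0)[0],.033,.01)],[.6,.37])
fitc('dropper',[(Q,'L',q(486)[0],.033,.06),(Q,'R',q(532)[0],.033,.08),(Q,'B',q(0,251)[1],.033,0),
 (S,'L',fs(80,0)[0],.033,.06),(S,'R',fs(168,0)[0],.033,.08)],[.45,.37])
fitc('blue',[(Q,'L',q(532)[0],.03,.03),(Q,'R',q(585)[0],.03,.03),(Q,'B',q(0,351)[1],.03,0),
 (S,'L',457*.64,.03,.03),(S,'R',487*.64,.03,.03),(S,'B',296*.64,.03,0)],[.38,.12])
print(plane(S,np.array([[229,280],[285,243],[247,333],[174,322]])*.64,.03))
E
python3 fit1.py
```

```text
riser [0.5438 0.3498 1.6234] [[ 0.5 -1. ]
 [-1.1 -0.2]
 [-0.5 -0.8]
 [-0.4 -2.8]
 [ 0.6 -1.8]
 [ 0.  -1.2]]
spray [ 0.545  -0.0458] [-0.7 -0.4  0.3  0.  -1.1  1.2]
tub [0.629  0.3703] [-1.4  0.2 -1.7 -0.5  0.3 -1.3]
dropper [0.4618 0.3581] [ 0.3 -0.4 -0.3  1.3 -1.5]
blue [0.3843 0.1392] [ 0.6 -1.5 -0.1 -0.1 -0.9  1.1]
[[ 0.51756167 -0.34259874  0.03      ]
 [ 0.37020863 -0.28023949  0.03      ]
 [ 0.64791385 -0.24232766  0.03      ]
 [ 0.65503711 -0.38706356  0.03      ]]
```

Run:
```python
from h import *
S=cam('scene');Q=cam('side')
f=lambda x,y:(90+(x-370)/2,40+y/2)
print('tail',plane(S,[[459*.64,383*.64]],.005),plane(Q,[f(709,240)],.005))
print('display',plane(S,[[460.5*.64,339*.64]],.017),plane(Q,[f(659,268)],.017))
print('jawend mid',plane(S,[[456*.64,318*.64]],.01),plane(Q,[f(634,292)],.01))
print('tray side',plane(Q,np.array([[605,366],[713,426],[610,568],[497,476]])*.64,.03))
print('lamp base',plane(S,[[686*.64,224*.64]],.01),'soap',plane(S,[[725*.64,305*.64]],.0))
```

```text
tail [[0.64840196 0.15640787 0.005     ]] [[0.65641514 0.14986684 0.005     ]]
display [[0.55308396 0.14343877 0.017     ]] [[0.55000197 0.13851785 0.017     ]]
jawend mid [[0.49186947 0.12579245 0.01      ]] [[0.49760095 0.12954164 0.01      ]]
tray side [[ 0.63903821 -0.27438555  0.03      ]
 [ 0.64663393 -0.42951501  0.03      ]
 [ 0.38672683 -0.43401521  0.03      ]
 [ 0.388267   -0.28017591  0.03      ]]
lamp base [[0.02387112 0.6237973  0.01      ]] soap [[0.3034294  0.66602394 0.        ]]
```

{"op": "step_arm", "data": {
  "commands": [
    {"translation": [0, 0, -35], "roll": 0},
    {"translation": [0, 0, -35], "roll": 0},
    {"translation": [0, 0, -35], "roll": 0}
  ],
  "fingers": 1
}}

```text
time: 1.55
tool_pos: [0.1777, 0.4935, 0.3328]
tool_rot: [-3.14, -0.0, 2.796]
contact_force: [0.6, 1.3, -0.0]
opening: 0.0918
grip_force: 0.0
```

{"op": "step_arm", "data": {
  "commands": [
    {"translation": [-29.1, -13.2, 0], "roll": 0},
    {"translation": [-29.1, -13.2, 0], "roll": 0},
    {"translation": [-29.1, -13.2, 0], "roll": 0},
    {"translation": [-29.1, -13.2, 0], "roll": 0},
    {"translation": [-29.1, -13.2, 0], "roll": 0},
    {"translation": [-29.1, -13.2, 0], "roll": 0},
    {"translation": [-29.1, -13.2, 0], "roll": 0},
    {"translation": [-29.1, -13.2, 0], "roll": 0},
    {"translation": [-29.1, -13.2, 0], "roll": 0},
    {"translation": [-29.1, -13.2, 0], "roll": 0},
    {"translation": [-29.1, -13.2, 0], "roll": 0},
    {"translation": [-29.1, -13.2, 0], "roll": 0},
    {"translation": [-29.1, -13.2, 0], "roll": 0},
    {"translation": [-29.1, -13.2, 0], "roll": 0},
    {"translation": [-29.1, -13.2, 0], "roll": 0},
    {"translation": [-29.1, -13.2, 0], "roll": 0}
  ]
}}

```text
time: 2.88
tool_pos: [0.5453, 0.1361, 0.3317]
tool_rot: [3.141, 0.0, 2.796]
contact_force: [-0.6, 1.4, 0.9]
opening: 0.092
grip_force: 0.0
```

{"op": "step_arm", "data": {
  "commands": [
    {"translation": [0, 0, 20], "roll": -0.1},
    {"translation": [0, 0, 20], "roll": -0.1},
    {"translation": [0, 0, 0], "roll": -0.1},
    {"translation": [0, 0, 0], "roll": -0.1},
    {"translation": [0, 0, 0], "roll": -0.1},
    {"translation": [0, 0, 0], "roll": 0}
  ]
}}

```text
time: 3.38
tool_pos: [0.5444, 0.1373, 0.2916]
tool_rot: [3.142, -0.0, -2.984]
contact_force: [0.3, 0.5, -0.1]
opening: 0.0917
grip_force: 0.0
```

Run:
```python
from h import *
s=observe();print(s['qpos'])
G=cam('wrist');im=read_camera('wrist');cv2.imwrite('pics/w1.png',cv2.resize(im[:,:,::-1],(800,600),interpolation=cv2.INTER_CUBIC))
print(G[2].round(3));np.save('w1T.npy',G[2])
for n in ['caliper','spray_bottle','dropper_bottle','tub']:
    for r in search_frame('wrist',n)[:3]:print(n,np.round(r['at'],3),round(r['confidence'],2),proj(G,r['at'])/.64)
```

```text
[ 1.10632334e-01  3.70841678e-01  1.30233662e+00  2.01869417e-06
  1.46869975e+00 -1.61778990e+00]
[[-0.156 -0.944 -0.291  0.465]
 [ 0.988 -0.149 -0.047  0.126]
 [ 0.001 -0.295  0.955  0.45 ]
 [ 0.     0.     0.     1.   ]]
caliper [0.528 0.136 0.009] 0.57 [[402.36641275 223.34744243]]
spray_bottle [ 0.538 -0.03   0.156] 0.87 [[146.06401884 232.22651588]]
spray_bottle [0.401 0.134 0.136] 0.57 [[431.20792256  49.69799069]]
dropper_bottle [0.464 0.338 0.071] 0.94 [[659.07032314 196.8695871 ]]
dropper_bottle [ 0.413 -0.173  0.01 ] 0.2 [[73.27289628 40.83997387]]
tub [0.606 0.349 0.058] 0.98 [[615.04623996 350.99588504]]
tub [0.462 0.335 0.072] 0.72 [[657.29642794 193.43688968]]
```

View pics/w1.png

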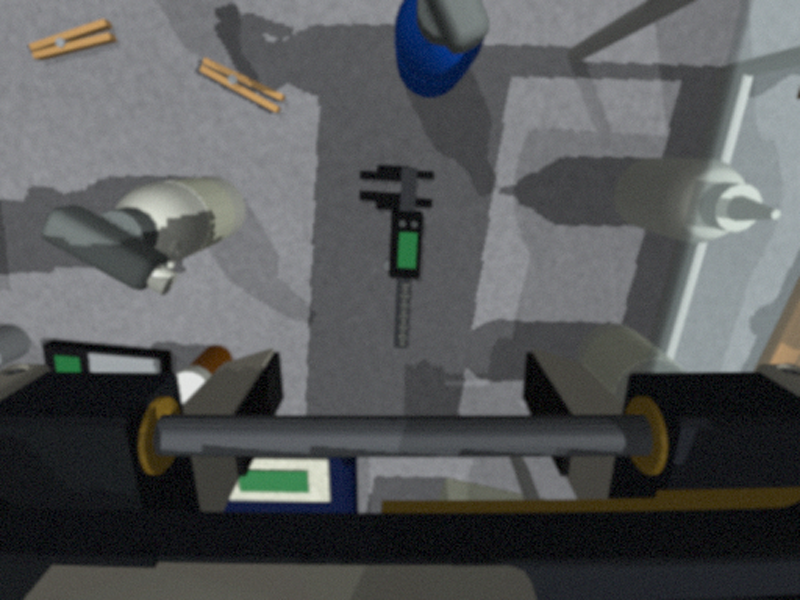

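Wrist view: the caliper slide is at (406,244), its tail at (402,346) and jaws at (409,166). The white spray bottle is at (180,220), blue at (435,50), the dropper bottle's base edge at (617,195), and the tub's at about (580,350). The rail runs (748,80)–(670,360).

Run:
```python
from h import *
from scipy.optimize import least_squares
G=cam('wrist');k=.64
P=lambda u,z:plane(G,np.array(u)*k,z).round(4)[:,:2]
print('slide corners',P([[390,211],[423,211],[422,278],[390,277]],.017),P([[406,244]],.017))
print('tail,jaw',P([[402,346],[409,166]],.007))
print('rail top front edge?',P([[744,80],[666,360]],.038),P([[744,80],[666,360]],0.))
a=np.linspace(0,6.283,180)
# spray: base circle right extreme and shoulder
def ext(c,R,z):
    u=proj(G,np.c_[c[0]+R*np.cos(a),c[1]+R*np.sin(a),0*a+z])/k
    return u[:,0].min(),u[:,0].max(),u[:,1].min(),u[:,1].max()
for n,c,R in [('spray',(.545,-.046),.03),('drop',(.4618,.3581),.033),('tub',(.629,.3703),.033)]:print(n,np.round(ext(c,R,0)))
```

```text
slide corners [[0.517  0.1229]
 [0.5124 0.1533]
 [0.5762 0.1629]
 [0.5799 0.132 ]] [[0.5455 0.1424]]
tail,jaw [[0.6541 0.1551]
 [0.4745 0.1343]]
rail top front edge? [[0.3602 0.4004]
 [0.617  0.414 ]] [[0.3505 0.4256]
 [0.631  0.4405]]
spray [184. 245. 180. 242.]
drop [606. 674. 154. 224.]
tub [574. 635. 321. 377.]
```

{"op": "step_arm", "data": {
  "commands": [
    {"translation": [-1.9, 4.9, 33], "roll": 0.013},
    {"translation": [0, 0, 33], "roll": 0},
    {"translation": [0, 0, 33], "roll": 0},
    {"translation": [0, 0, 33], "roll": 0},
    {"translation": [0, 0, 33], "roll": 0},
    {"translation": [0, 0, 33], "roll": 0},
    {"translation": [0, 0, 33], "roll": 0},
    {"translation": [0, 0, 25], "roll": 0},
    {"translation": [0, 0, 15], "roll": 0},
    {"translation": [0, 0, 10], "roll": 0},
    {"translation": [0, 0, 4.6], "roll": 0},
    {"translation": [0, 0, 0], "roll": 0}
  ]
}}

```text
time: 4.63
tool_pos: [0.5454, 0.1426, 0.0057]
tool_rot: [3.141, -0.001, -3.001]
contact_force: [0.2, -0.4, -0.6]
opening: 0.092
grip_force: 0.0
```

{"op": "step_arm", "data": {
  "commands": [
    {"translation": [0, 0, 0], "roll": 0},
    {"translation": [0, 0, 0], "roll": 0},
    {"translation": [0, 0, 0], "roll": 0},
    {"translation": [0, 0, 0], "roll": 0},
    {"translation": [0, 0, 0], "roll": 0},
    {"translation": [0, 0, 0], "roll": 0},
    {"translation": [0, 0, 0], "roll": 0},
    {"translation": [0, 0, 0], "roll": 0}
  ],
  "fingers": 0,
  "grip_force": 25
}}

```text
time: 5.3
tool_pos: [0.5455, 0.1426, 0.0062]
tool_rot: [3.142, 0.0, -3.0]
contact_force: [0.7, -0.9, 0.5]
opening: 0.0433
grip_force: 0.0
```

{"op": "step_arm", "data": {
  "commands": [
    {"translation": [0, 0, 0], "roll": 0},
    {"translation": [0, 0, 0], "roll": 0},
    {"translation": [0, 0, 0], "roll": 0},
    {"translation": [0, 0, 0], "roll": 0}
  ]
}}

```text
time: 5.63
tool_pos: [0.5456, 0.1425, 0.0061]
tool_rot: [-3.142, 0.0, -3.0]
contact_force: [0.9, -0.1, 0.2]
opening: 0.0298
grip_force: 25.0
```

{"op": "step_arm", "data": {
  "commands": [
    {"translation": [0, 0, -10], "roll": 0},
    {"translation": [0, 0, -20], "roll": 0},
    {"translation": [0, 0, -35], "roll": 0},
    {"translation": [0, 0, -35], "roll": 0},
    {"translation": [0, 0, -35], "roll": 0},
    {"translation": [0, 0, -35], "roll": 0},
    {"translation": [0, 0, -35], "roll": 0},
    {"translation": [0, 0, -35], "roll": 0},
    {"translation": [0, 0, -35], "roll": 0},
    {"translation": [0, 0, -10], "roll": 0}
  ]
}}

```text
time: 6.47
tool_pos: [0.5468, 0.1428, 0.2979]
tool_rot: [-3.142, 0.01, -3.0]
contact_force: [1.4, 0.6, 0.2]
opening: 0.0297
grip_force: 25.0
```

{"op": "step_arm", "data": {
  "commands": [
    {"translation": [7.8, -31.6, 0], "roll": 0},
    {"translation": [7.8, -31.6, 0], "roll": 0},
    {"translation": [7.8, -31.6, 0], "roll": 0},
    {"translation": [7.8, -31.6, 0], "roll": 0},
    {"translation": [7.8, -31.6, 0], "roll": 0},
    {"translation": [7.8, -31.6, 0], "roll": 0},
    {"translation": [7.8, -31.6, 0], "roll": 0},
    {"translation": [7.8, -31.6, 0], "roll": 0},
    {"translation": [7.8, -31.6, 0], "roll": 0},
    {"translation": [7.8, -31.6, 0], "roll": 0},
    {"translation": [7.8, -31.6, 0], "roll": 0},
    {"translation": [7.8, -31.6, 0], "roll": 0},
    {"translation": [7.8, -31.6, 0], "roll": 0},
    {"translation": [7.8, -31.6, 0], "roll": 0},
    {"translation": [7.8, -31.6, 0], "roll": 0},
    {"translation": [0, 0, 0], "roll": 0.06},
    {"translation": [0, 0, 0], "roll": 0.06},
    {"translation": [0, 0, 0], "roll": 0}
  ]
}}

```text
time: 7.97
tool_pos: [0.4957, -0.3435, 0.2904]
tool_rot: [3.14, -0.001, -3.124]
contact_force: [-0.2, 0.7, -1.3]
opening: 0.0297
grip_force: 25.0
```

Run:
```python
from h import *
s=observe();print(s['tool_pos'],s['tool_rot'],s['opening'])
a=crop(read_camera('scene'),80,100,280,260,2.6)
b=crop(read_camera('side'),290,150,480,370,1.4)
o=np.zeros((600,800,3),np.uint8);o[:a.shape[0],:a.shape[1]]=a;o[:b.shape[0],530:530+b.shape[1]]=b[:,:270]
cv2.imwrite('pics/c2.png',o)
```

```text
[ 0.49574237 -0.34352155  0.29036731] [ 3.14011492e+00 -1.17829190e-03 -3.12376487e+00] 0.02971183469344268
```

View pics/c2.png

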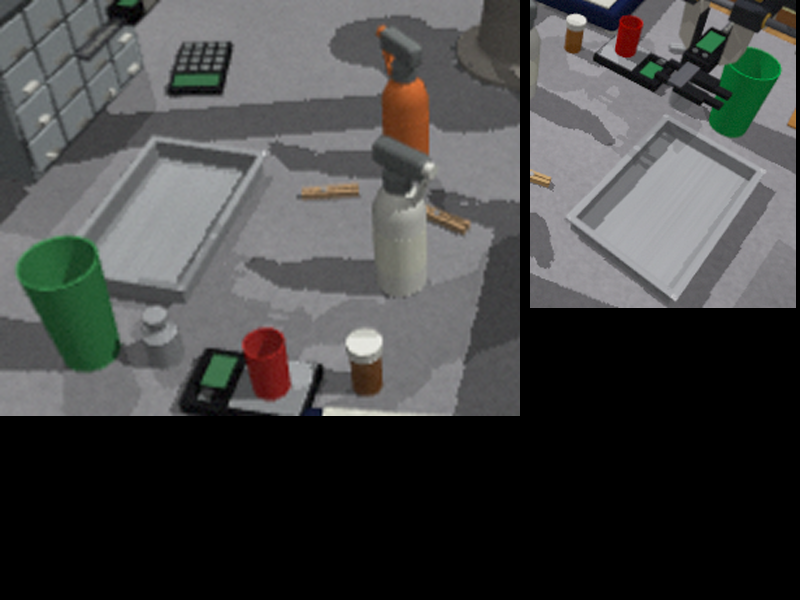

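{"op": "step_arm", "data": {
  "commands": [
    {"translation": [0, 0, 32], "roll": 0},
    {"translation": [0, 0, 32], "roll": 0},
    {"translation": [0, 0, 32], "roll": 0},
    {"translation": [0, 0, 32], "roll": 0},
    {"translation": [0, 0, 32], "roll": 0},
    {"translation": [0, 0, 32], "roll": 0},
    {"translation": [0, 0, 32], "roll": 0},
    {"translation": [0, 0, 28], "roll": 0},
    {"translation": [0, 0, 13], "roll": 0},
    {"translation": [0, 0, 8], "roll": 0},
    {"translation": [0, 0, 5], "roll": 0},
    {"translation": [0, 0, 2], "roll": 0},
    {"translation": [0, 0, 0], "roll": 0}
  ]
}}

```text
time: 9.15
tool_pos: [0.4969, -0.3434, 0.0118]
tool_rot: [-3.141, 0.001, -3.12]
contact_force: [-0.1, -0.8, -2.0]
opening: 0.0295
grip_force: 25.0
```

{"op": "step_arm", "data": {
  "commands": [
    {"translation": [0, 0, 0], "roll": 0},
    {"translation": [0, 0, 0], "roll": 0},
    {"translation": [0, 0, 0], "roll": 0},
    {"translation": [0, 0, 0], "roll": 0},
    {"translation": [0, 0, 0], "roll": 0}
  ],
  "fingers": 0.55
}}

```text
time: 9.57
tool_pos: [0.4966, -0.3434, 0.0116]
tool_rot: [-3.141, 0.001, -3.12]
contact_force: [-0.1, -0.4, -0.3]
opening: 0.0502
grip_force: 0.0
```

{"op": "step_arm", "data": {
  "commands": [
    {"translation": [0, 0, -10], "roll": 0},
    {"translation": [0, 0, -20], "roll": 0},
    {"translation": [0, 0, -35], "roll": 0},
    {"translation": [0, 0, -35], "roll": 0},
    {"translation": [0, 0, -35], "roll": 0},
    {"translation": [0, 0, -35], "roll": 0},
    {"translation": [0, 0, -35], "roll": 0},
    {"translation": [0, 0, -35], "roll": 0},
    {"translation": [0, 0, -35], "roll": 0},
    {"translation": [0, 0, 0], "roll": 0}
  ],
  "fingers": 0
}}

```text
time: 10.4
tool_pos: [0.4981, -0.3447, 0.2952]
tool_rot: [-3.132, 0.01, -3.12]
contact_force: [0.8, 0.3, 0.2]
opening: 0.0003
grip_force: 0.0
```

Run:
```python
from h import *
s=observe();print(s['tool_pos'],s['tool_rot'],s['opening'],s['qpos'])
a=crop(read_camera('scene'),80,100,280,260,2.6)
b=crop(read_camera('side'),290,190,480,370,1.4)
o=np.zeros((420,800,3),np.uint8);o[:a.shape[0],:a.shape[1]]=a;o[:b.shape[0],530:530+b.shape[1]]=b[:,:270]
cv2.imwrite('pics/c3.png',o)
```

```text
[ 0.49811464 -0.34466415  0.29521668] [-3.13186321  0.01040473 -3.1201524 ] 0.0003294850956932217 [-7.31769373e-01  4.48759174e-01  1.17283283e+00  1.87469519e-05
  1.50575577e+00 -2.32395642e+00]
```

View pics/c3.png

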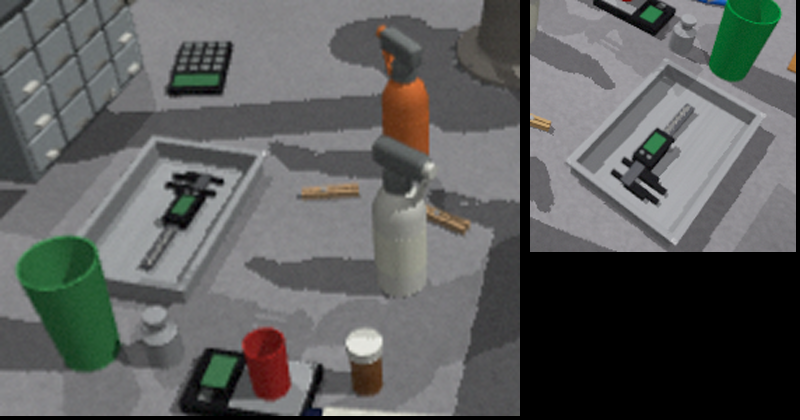

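Both views show the caliper flat in the tray. The tool can't push the tall bottle while pointing straight down, because the gripper body overhangs the fingers and the deck blocks the wrist. So I need to know the arm's kinematics, and whether motion at the edge of its reach tilts the tool.

```bash
ls -la
python3 - <<'E'
from h import *
S=cam('scene')
for z in (.2,.3,.4,.5):print(z,proj(S,[[.024,.624,z],[.1,.6,z]])/.64)
E
```

```text
total 28
drwxr-xr-x  3 agent agent 4096 Dec  2 15:24 .
drwxr-xr-x 23 root  root  4096 Dec  2 15:20 ..
-rw-r--r--  1 agent agent 1943 Dec  2 15:22 fit1.py
-rw-r--r--  1 agent agent  720 Dec  2 15:21 h.py
drwxr-xr-x  2 agent agent 4096 Dec  2 15:26 pics
-rw-r--r--  1 agent agent  152 Dec  2 15:22 riser.npy
-rw-r--r--  1 agent agent  256 Dec  2 15:24 w1T.npy
0.2 [[718.03811301 152.84905068]
 [712.89346064 167.80877271]]
0.3 [[737.68934765 108.96008243]
 [733.16286401 122.77836053]]
0.4 [[759.75830926  59.58553164]
 [756.05483666  71.83061151]]
0.5 [[784.70622286   3.65867852]
 [782.09777331  13.75067277]]
```

{"op": "step_arm", "data": {
  "commands": [
    {"translation": [10, 35, -4], "roll": -0.08},
    {"translation": [10, 35, -4], "roll": -0.08},
    {"translation": [10, 35, -4], "roll": -0.08},
    {"translation": [10, 35, -4], "roll": -0.08},
    {"translation": [10, 35, -4], "roll": -0.08},
    {"translation": [10, 35, -4], "roll": -0.08},
    {"translation": [10, 35, -4], "roll": -0.08},
    {"translation": [10, 35, -4], "roll": -0.08}
  ]
}}

```text
time: 11.17
tool_pos: [0.3376, -0.1017, 0.3168]
tool_rot: [3.139, -0.001, -2.476]
contact_force: [0.8, -0.8, 1.7]
opening: 0.0005
grip_force: 0.0
```

{"op": "step_arm", "data": {
  "commands": [
    {"translation": [-22, 8.4, -26], "roll": 0},
    {"translation": [-22, 8.4, -26], "roll": 0},
    {"translation": [-22, 8.4, -26], "roll": 0},
    {"translation": [-22, 8.4, -26], "roll": 0},
    {"translation": [-22, 8.4, -26], "roll": 0},
    {"translation": [0, 0, 0], "roll": -0.112},
    {"translation": [0, 0, 0], "roll": -0.112},
    {"translation": [0, 0, 0], "roll": -0.112},
    {"translation": [0, 0, 0], "roll": -0.112},
    {"translation": [0, 0, 0], "roll": -0.112},
    {"translation": [0, 0, 0], "roll": -0.112},
    {"translation": [0, 0, 0], "roll": -0.112},
    {"translation": [0, 0, 0], "roll": -0.112}
  ]
}}

```text
time: 12.25
tool_pos: [0.4047, 0.0523, 0.4451]
tool_rot: [3.139, -0.034, -1.648]
contact_force: [0.4, -0.2, 0.2]
opening: 0.0006
grip_force: 0.0
```

```bash
python3 -c "
from cell import *
s=observe();print(s['time'],s['tool_pos'],s['tool_rot'],s['qpos'])"
```

```text
12.25 [0.40465215 0.05234016 0.44509536] [ 3.13936169 -0.03404373 -1.64835573] [-0.03288376  0.04549012  1.31330582 -0.03471416  1.78642175 -3.10424566]
```

{"op": "step_arm", "data": {
  "commands": [
    {"translation": [-32.8, 11.6, -8], "roll": 0},
    {"translation": [-32.8, 11.6, -8], "roll": 0},
    {"translation": [-32.8, 11.6, -8], "roll": 0},
    {"translation": [-32.8, 11.6, -8], "roll": 0},
    {"translation": [-32.8, 11.6, -8], "roll": 0},
    {"translation": [-26.7, 25, -8], "roll": 0},
    {"translation": [-26.7, 25, -8], "roll": 0},
    {"translation": [-26.7, 25, -8], "roll": 0},
    {"translation": [-26.7, 25, -8], "roll": 0},
    {"translation": [-26.7, 25, -8], "roll": 0},
    {"translation": [-26.7, 25, -8], "roll": 0},
    {"translation": [-26.7, 25, -8], "roll": 0},
    {"translation": [0, 0, 0], "roll": 0}
  ]
}}

```text
time: 13.33
tool_pos: [0.1957, 0.4272, 0.5296]
tool_rot: [3.139, -0.034, -1.641]
contact_force: [0.1, -0.5, -0.7]
opening: 0.0002
grip_force: 0.0
```

```bash
python3 -c "
from cell import *
s=observe();print(s['time'],s['tool_pos'],s['tool_rot'],s['qpos'])"
```

```text
13.3333 [0.19571753 0.42720267 0.52958023] [ 3.13946624 -0.03421084 -1.64066854] [ 0.98811681  0.2294959   0.86799204 -0.01705012  2.07489927 -2.09157311]
```

{"op": "step_arm", "data": {
  "commands": [
    {"translation": [-5, 33, -15], "roll": 0},
    {"translation": [-5, 33, -15], "roll": 0},
    {"translation": [-5, 33, -15], "roll": 0},
    {"translation": [-5, 33, -15], "roll": 0},
    {"translation": [-5, 33, -15], "roll": 0},
    {"translation": [-5, 33, -15], "roll": 0},
    {"translation": [0, 0, 0], "roll": 0}
  ]
}}

```text
time: 13.92
tool_pos: [0.0003, 0.4724, 0.6205]
tool_rot: [3.142, -0.031, -1.641]
contact_force: [1.5, -0.0, 0.2]
opening: 0.0003
grip_force: 0.0
```

```bash
python3 -c "
from cell import *
s=observe();print(s['time'],s['tool_pos'],s['tool_rot'],s['qpos'])"
```

```text
13.9167 [2.74869309e-04 4.72421574e-01 6.20513815e-01] [ 3.14151702 -0.03132224 -1.64135711] [ 1.40966217  0.36503041  0.39639839 -0.00413363  2.41136037 -1.66440513]
```

{"op": "step_arm", "data": {
  "commands": [
    {"translation": [-25, 0, 0], "roll": 0},
    {"translation": [-25, 0, 0], "roll": 0},
    {"translation": [-25, 0, 0], "roll": 0},
    {"translation": [-25, 0, 0], "roll": 0}
  ]
}}

```text
time: 14.25
tool_pos: [0.0107, 0.4967, 0.6172]
tool_rot: [3.125, -0.122, -1.647]
contact_force: [-0.3, 0.6, 0.6]
opening: 0.0005
grip_force: 0.0
```

```bash
python3 -c "
from cell import *
s=observe();print(s['time'],s['tool_pos'],s['tool_rot'],s['qpos'])"
```

```text
14.25 [0.01068162 0.496724   0.61720758] [ 3.12511051 -0.12207692 -1.64732149] [ 1.39231628  0.57235036  0.03783989  0.00855364  2.65450159 -1.66443178]
```

{"op": "step_arm", "data": {
  "commands": [
    {"translation": [2, 0, 10], "roll": 0},
    {"translation": [0, 0, 22], "roll": 0},
    {"translation": [-10, 0, 22], "roll": 0},
    {"translation": [-20, 0, 22], "roll": 0},
    {"translation": [-25, 0, 22], "roll": 0},
    {"translation": [-25, 0, 8], "roll": 0},
    {"translation": [-15, 0, 0], "roll": 0},
    {"translation": [-15, 0, 0], "roll": 0}
  ]
}}

```text
time: 14.92
tool_pos: [0.0156, 0.5891, 0.5022]
tool_rot: [3.125, -0.124, -1.647]
contact_force: [0.8, 1.0, -0.1]
opening: 0.0006
grip_force: 0.0
```

```bash
python3 -c "
from cell import *
s=observe();print(s['time'],s['tool_pos'],s['tool_rot'],s['qpos'])"
```

```text
14.9167 [0.01558086 0.58909788 0.5021656 ] [ 3.12531361 -0.12374798 -1.64736675] [ 1.41109088  0.59570999  0.37536607  0.00797657  2.29516722 -1.64800979]
```

{"op": "step_arm", "data": {
  "commands": [
    {"translation": [-15, 0, 0], "roll": 0},
    {"translation": [-15, 0, 0], "roll": 0},
    {"translation": [-12, 0, 0], "roll": 0},
    {"translation": [-12, 0, 0], "roll": 0},
    {"translation": [-12, 0, 0], "roll": 0},
    {"translation": [-12, 0, 0], "roll": 0},
    {"translation": [-12, 0, 0], "roll": 0},
    {"translation": [-12, 0, 0], "roll": 0}
  ]
}}

```text
time: 15.58
tool_pos: [0.0216, 0.6602, 0.4675]
tool_rot: [3.125, -0.093, -1.647]
contact_force: [-0.8, 0.1, -0.4]
opening: 0.0006
grip_force: 0.0
```

```bash
python3 -c "
from cell import *
s=observe();print(s['time'],s['tool_pos'],s['tool_rot'],s['qpos'])"
```

```text
15.5833 [0.02158553 0.66016022 0.467476  ] [ 3.12454541 -0.0925146  -1.64722971] [ 1.41738589  0.81630167  0.0370222   0.01436271  2.38176486 -1.63703466]
```

{"op": "step_arm", "data": {
  "commands": [
    {"translation": [-28, 0, -28], "roll": 0},
    {"translation": [-28, 0, -28], "roll": 0},
    {"translation": [-28, 0, -28], "roll": 0},
    {"translation": [-29, 0, -27], "roll": 0},
    {"translation": [-29, 0, -26], "roll": 0},
    {"translation": [-30, 0, -25], "roll": 0}
  ]
}}

```text
time: 16.08
tool_pos: [0.0309, 0.6823, 0.4886]
tool_rot: [3.118, 0.037, -1.65]
contact_force: [0.8, 0.7, 0.8]
opening: 0.0003
grip_force: 0.0
```

```bash
python3 -c "
from cell import *
s=observe();print(s['time'],s['tool_pos'],s['tool_rot'],s['qpos'])"
```

```text
16.0833 [0.03086339 0.68226821 0.48861378] [ 3.11846036  0.03707822 -1.64994626] [ 1.40111562  0.78362458  0.03654838  0.03496584  2.28628088 -1.63835398]
```

{"op": "step_arm", "data": {
  "commands": [
    {"translation": [-32, 0, -26], "roll": 0},
    {"translation": [-32, 0, -26], "roll": 0},
    {"translation": [-33, 0, -25], "roll": 0},
    {"translation": [-34, 0, -24], "roll": 0},
    {"translation": [-34, 0, -23], "roll": 0},
    {"translation": [-35, 0, -22], "roll": 0},
    {"translation": [-35, 0, -21], "roll": 0},
    {"translation": [-36, 0, -20], "roll": 0},
    {"translation": [-37, 0, -18], "roll": 0},
    {"translation": [-37, 0, -17], "roll": 0},
    {"translation": [-38, 0, -16], "roll": 0},
    {"translation": [-38, 0, -15], "roll": 0}
  ]
}}

```text
time: 17.08
tool_pos: [0.0482, 0.7534, 0.5274]
tool_rot: [3.107, 0.331, -1.659]
contact_force: [0.5, 0.3, -0.0]
opening: 0.0004
grip_force: 0.0
```

```bash
python3 -c "
from cell import *
s=observe();print(s['time'],s['tool_pos'],s['tool_rot'],s['qpos'])"
```

```text
17.0833 [0.04823566 0.75337523 0.52737055] [ 3.10734428  0.33080091 -1.65862219] [ 1.37638907  0.75034834  0.03726622  0.07647448  2.02721765 -1.6380593 ]
```

{"op": "step_arm", "data": {
  "commands": [
    {"translation": [-39, 0, -14], "roll": 0},
    {"translation": [-39, 0, -13], "roll": 0},
    {"translation": [-39, 0, -12], "roll": 0},
    {"translation": [-39, 0, -11], "roll": 0},
    {"translation": [-40, 0, -10], "roll": 0},
    {"translation": [-40, 0, -9], "roll": 0},
    {"translation": [-40, 0, -8], "roll": 0},
    {"translation": [-40, 0, -7], "roll": 0},
    {"translation": [-40, 0, -6], "roll": 0},
    {"translation": [-40, 0, -5], "roll": 0}
  ]
}}

```text
time: 17.92
tool_pos: [0.0612, 0.8306, 0.5615]
tool_rot: [3.097, 0.595, -1.67]
contact_force: [0.4, -0.1, -0.1]
opening: 0.0006
grip_force: 0.0
```

```bash
python3 -c "
from cell import *
s=observe();print(s['time'],s['tool_pos'],s['tool_rot'],s['qpos'])"
```

```text
17.9167 [0.06115982 0.83063889 0.56153963] [ 3.09707229  0.59493719 -1.67028772] [ 1.36576297  0.75543268  0.03734586  0.10529876  1.75934959 -1.63881619]
```

{"op": "step_arm", "data": {
  "commands": [
    {"translation": [-41, 0, -3], "roll": 0},
    {"translation": [-41, 0, -2], "roll": 0},
    {"translation": [-41, 0, -1], "roll": 0},
    {"translation": [-41, 0, 0], "roll": 0},
    {"translation": [-41, 0, 1], "roll": 0},
    {"translation": [-41, 0, 2], "roll": 0},
    {"translation": [-41, 0, 3], "roll": 0},
    {"translation": [-41, 0, 4], "roll": 0},
    {"translation": [-41, 0, 5], "roll": 0},
    {"translation": [-41, 0, 6], "roll": 0},
    {"translation": [-41, 0, 7], "roll": 0}
  ]
}}

```text
time: 18.83
tool_pos: [0.0734, 0.9155, 0.6084]
tool_rot: [3.078, 0.894, -1.692]
contact_force: [0.7, 0.4, 0.0]
opening: 0.0002
grip_force: 0.0
```

```bash
cat >> h.py <<'E'
from scipy.spatial.transform import Rotation
def st():
    s=observe();R=Rotation.from_euler('xyz',s['tool_rot']).as_matrix()
    print(round(s['time'],2),'pos',np.round(s['tool_pos'],4),'q',np.round(s['qpos'],3),'F',np.round(s['contact_force'],1))
    return np.array(s['tool_pos']),R
E
python3 -c "
from h import *
p,R=st();print(R.round(3));z=R[:,2];print('az',np.arctan2(z[1],z[0]),'tilt',np.arccos(-z[2]))"
```

```text
18.83 pos [0.0734 0.9155 0.6084] q [ 1.362  0.782  0.037  0.132  1.434 -1.644] F [0.7 0.4 0. ]
[[-0.076 -0.997  0.032]
 [-0.621  0.072  0.78 ]
 [-0.78   0.04  -0.625]]
az 1.530227153018443 tilt 0.8959921596837376
```

{"op": "step_arm", "data": {
  "commands": [
    {"translation": [22.3, -16.3, -19.1], "roll": 0},
    {"translation": [22.3, -16.3, -19.1], "roll": 0},
    {"translation": [22.3, -16.3, -19.1], "roll": 0},
    {"translation": [22.3, -16.3, -19.1], "roll": 0},
    {"translation": [22.3, -16.3, -19.1], "roll": 0},
    {"translation": [22.3, -16.3, -19.1], "roll": 0},
    {"translation": [22.3, -16.3, -19.1], "roll": 0},
    {"translation": [22.3, -16.3, -19.1], "roll": 0},
    {"translation": [22.3, -16.3, -19.1], "roll": 0},
    {"translation": [22.3, -16.3, -19.1], "roll": 0}
  ],
  "fingers": 0.28
}}

```text
time: 19.67
tool_pos: [0.2041, 0.6398, 0.5554]
tool_rot: [3.081, 0.894, -1.689]
contact_force: [0.5, -0.3, 0.0]
opening: 0.0259
grip_force: 0.0
```

```bash
python3 -c "
from h import *
p,R=st();print(R.round(3));z=R[:,2];print('az',np.arctan2(z[1],z[0]),'tilt',np.arccos(-z[2]))"
```

```text
19.67 pos [0.2041 0.6398 0.5554] q [ 0.935  0.097  1.279  0.536  1.032 -2.218] F [ 0.5 -0.3  0. ]
[[-0.074 -0.997  0.031]
 [-0.622  0.07   0.78 ]
 [-0.779  0.038 -0.625]]
az 1.5310023771469343 tilt 0.8951581113343644
```

```bash
python3 -c "
from h import *
Z=lambda a:Rotation.from_euler('z',a).as_matrix();Y=lambda a:Rotation.from_euler('y',a).as_matrix()
p,R=st();q=observe()['qpos']
for s in (1,-1):
    f=lambda q:Z(q[0])@Y(q[1]+q[2])@Z(s*q[3])@Y(q[4])@Z(q[5]) if s>0 else Z(q[0])@Y(q[1]+q[2])@Z(-q[3])@Y(q[4])@Z(q[5])
    C=f(q).T@R;print(s,C.round(2))
    # residual with start config
    q0=[1.079,.342,1.524,0,1.275,-.146];R0=Rotation.from_euler('xyz',[-3.14,0,2.796]).as_matrix()
    print((f(q0).T@R0).round(2))
    for j1 in (.5,0,-.4,-.7,-.9):
      for b in (1.2,1.6,2.0):
        M=(Z(j1)@Y(b)).T@R@C.T;e=Rotation.from_matrix(M).as_euler('ZYZ');print(j1,b,(e*[s,1,1]).round(2),end=' | ')
      print()
"
```

```text
19.67 pos [0.2041 0.6398 0.5554] q [ 0.935  0.097  1.279  0.536  1.032 -2.218] F [ 0.5 -0.3  0. ]
1 [[-0. -1. -0.]
 [ 1. -0. -0.]
 [ 0. -0.  1.]]
[[ 0. -1.  0.]
 [ 1.  0.  0.]
 [-0.  0.  1.]]
0.5 1.2 [ 0.74  1.42 -2.46] | 0.5 1.6 [ 0.83  1.14 -2.76] | 0.5 2.0 [ 1.03  0.9  -3.13] | 
0 1.2 [ 0.92  1.77 -2.78] | 0 1.6 [ 0.9   1.52 -3.09] | 0 2.0 [0.95 1.28 2.87] | 
-0.4 1.2 [ 0.99  2.07 -3.  ] | -0.4 1.6 [0.86 1.83 2.94] | -0.4 2.0 [0.82 1.56 2.64] | 
-0.7 1.2 [0.98 2.31 3.09] | -0.7 1.6 [0.77 2.05 2.72] | -0.7 2.0 [0.68 1.75 2.44] | 
-0.9 1.2 [0.94 2.46 2.93] | -0.9 1.6 [0.67 2.18 2.54] | -0.9 2.0 [0.56 1.85 2.29] | 
-1 [[-0.63 -0.62 -0.46]
 [ 0.72 -0.27 -0.64]
 [ 0.27 -0.74  0.62]]
[[ 0. -1.  0.]
 [ 1.  0.  0.]
 [-0.  0.  1.]]
0.5 1.2 [ 0.14  1.06 -2.74] | 0.5 1.6 [ 0.2   0.66 -2.65] | 0.5 2.0 [ 0.47  0.28 -2.36] | 
0 1.2 [-0.3   1.09  3.01] | 0 1.6 [-0.41  0.72  2.84] | 0 2.0 [-0.78  0.38  2.41] | 
-0.4 1.2 [-0.59  1.25  2.65] | -0.4 1.6 [-0.71  0.93  2.38] | -0.4 2.0 [-1.01  0.67  1.95] | 
-0.7 1.2 [-0.75  1.43  2.42] | -0.7 1.6 [-0.83  1.14  2.13] | -0.7 2.0 [-1.03  0.9   1.75] | 
-0.9 1.2 [-0.83  1.56  2.29] | -0.9 1.6 [-0.87  1.29  1.99] | -0.9 2.0 [-1.01  1.06  1.64] |
```

{"op": "step_arm", "data": {
  "commands": [
    {"translation": [0, 0, 0], "roll": 0.124},
    {"translation": [0, 0, 0], "roll": 0.124},
    {"translation": [0, 0, 0], "roll": 0.124},
    {"translation": [0, 0, 0], "roll": 0.124},
    {"translation": [0, 0, 0], "roll": 0.124},
    {"translation": [0, 0, 0], "roll": 0.124},
    {"translation": [0, 0, 0], "roll": 0.124},
    {"translation": [0, 0, 0], "roll": 0.124},
    {"translation": [0, 0, 0], "roll": 0.124},
    {"translation": [0, 0, 0], "roll": 0.124},
    {"translation": [0, 0, 0], "roll": 0.124},
    {"translation": [0, 0, 0], "roll": 0.124},
    {"translation": [0, 0, 0], "roll": 0.124},
    {"translation": [0, 0, 0], "roll": 0.124},
    {"translation": [0, 0, 0], "roll": 0.124},
    {"translation": [0, 0, 0], "roll": 0.124},
    {"translation": [0, 0, 0], "roll": 0.124},
    {"translation": [0, 0, 0], "roll": 0.124}
  ]
}}

```text
time: 21.17
tool_pos: [0.2039, 0.6414, 0.5556]
tool_rot: [2.387, -0.538, 2.603]
contact_force: [-0.1, -0.3, 0.9]
opening: 0.026
grip_force: 0.0
```

{"op": "step_arm", "data": {
  "commands": [
    {"translation": [0, 0, 0], "roll": 0.124},
    {"translation": [0, 0, 0], "roll": 0.124},
    {"translation": [0, 0, 0], "roll": 0.124},
    {"translation": [0, 0, 0], "roll": 0.124},
    {"translation": [0, 0, 0], "roll": 0.124},
    {"translation": [0, 0, 0], "roll": 0.124},
    {"translation": [0, 0, 0], "roll": 0.124},
    {"translation": [0, 0, 0], "roll": 0.0}
  ]
}}

```text
time: 21.83
tool_pos: [0.2039, 0.6414, 0.5556]
tool_rot: [-3.126, -0.894, 1.512]
contact_force: [-0.4, 0.5, 0.0]
opening: 0.0253
grip_force: 0.0
```

```bash
python3 -c "
from h import *
p,R=st();print(R.round(3));z=R[:,2];print('az',np.arctan2(z[1],z[0]),'tilt',np.arccos(-z[2]),'tool d to target mm',1000*R.T@(np.array([.545,-.13,.40])-p))"
```

```text
21.83 pos [0.2039 0.6414 0.5556] q [0.938 0.1   1.275 0.533 1.033 0.89 ] F [-0.4  0.5  0. ]
[[ 0.037  0.999  0.031]
 [ 0.625 -0.047  0.779]
 [ 0.78  -0.01  -0.626]]
az 1.5312674175230265 tilt 0.8945392991030174 tool d to target mm [-590.69389542  378.60140307 -493.24754384]
```

{"op": "step_arm", "data": {
  "commands": [
    {"translation": [-23.6, 15.1, -19.7], "roll": 0},
    {"translation": [-23.6, 15.1, -19.7], "roll": 0},
    {"translation": [-23.6, 15.1, -19.7], "roll": 0},
    {"translation": [-23.6, 15.1, -19.7], "roll": 0},
    {"translation": [-23.6, 15.1, -19.7], "roll": 0},
    {"translation": [-23.6, 15.1, -19.7], "roll": 0},
    {"translation": [-23.6, 15.1, -19.7], "roll": 0},
    {"translation": [-23.6, 15.1, -19.7], "roll": 0},
    {"translation": [-23.6, 15.1, -19.7], "roll": 0},
    {"translation": [-23.6, 15.1, -19.7], "roll": 0},
    {"translation": [-23.6, 15.1, -19.7], "roll": 0},
    {"translation": [-23.6, 15.1, -19.7], "roll": 0},
    {"translation": [-23.6, 15.1, -19.7], "roll": 0}
  ]
}}

```text
time: 22.92
tool_pos: [0.3827, 0.2396, 0.4755]
tool_rot: [-3.139, -0.894, 1.527]
contact_force: [0.5, 0.2, -0.1]
opening: 0.0258
grip_force: 0.0
```

```bash
python3 -c "
from h import *
p,R=st();print(R.round(3));z=R[:,2];print('az',np.arctan2(z[1],z[0]),'tilt',np.arccos(-z[2]),'tool d to target mm',1000*R.T@(np.array([.545,-.13,.40])-p))"
```

```text
22.92 pos [0.3827 0.2396 0.4755] q [-0.229 -0.028  1.619  0.883  1.704 -0.132] F [ 0.5  0.2 -0.1]
[[ 0.028  0.999  0.032]
 [ 0.626 -0.042  0.779]
 [ 0.78  -0.002 -0.626]]
az 1.5295829270766015 tilt 0.8941052463596163 tool d to target mm [-285.52750627  177.94831238 -235.40835441]
```

{"op": "step_arm", "data": {
  "commands": [
    {"translation": [-23.8, 14.8, -19.6], "roll": 0},
    {"translation": [-23.8, 14.8, -19.6], "roll": 0},
    {"translation": [-23.8, 14.8, -19.6], "roll": 0},
    {"translation": [-23.8, 14.8, -19.6], "roll": 0},
    {"translation": [-23.8, 14.8, -19.6], "roll": 0},
    {"translation": [-23.8, 14.8, -19.6], "roll": 0},
    {"translation": [-23.8, 14.8, -19.6], "roll": 0},
    {"translation": [-23.8, 14.8, -19.6], "roll": 0},
    {"translation": [-23.8, 14.8, -19.6], "roll": 0},
    {"translation": [-23.8, 14.8, -19.6], "roll": 0},
    {"translation": [-23.8, 14.8, -19.6], "roll": 0},
    {"translation": [-23.8, 14.8, -19.6], "roll": 0},
    {"translation": [0, 0, 0], "roll": 0}
  ]
}}

```text
time: 24.0
tool_pos: [0.5451, -0.1335, 0.3946]
tool_rot: [-3.13, -0.896, 1.515]
contact_force: [-0.3, 0.2, -0.8]
opening: 0.0259
grip_force: 0.0
```

```bash
python3 -c "
from h import *
p,R=st();print(R.round(3));z=R[:,2];print('az',np.arctan2(z[1],z[0]),'tilt',np.arccos(-z[2]),'tool d to target mm',1000*R.T@(np.array([.545,-.105,.024])-p))
im=read_camera('wrist');G=cam('wrist');print(G[2].round(3))
S=read_camera('side')
o=np.hstack([cv2.resize(im,(400,300)),cv2.resize(S,(400,300))])[:,:,::-1];cv2.imwrite('pics/w2.png',o)
for c in ('side','scene','wrist'):
  if c!='side': read_camera(c)
  print(c,[(np.round(r['at'],3),round(r['confidence'],2)) for r in search_frame(c,'spray_bottle')[:4]])
"
```

```text
24.0 pos [ 0.5451 -0.1335  0.3946] q [-0.736  0.572  1.021  0.756  2.078 -0.489] F [-0.3  0.2 -0.8]
[[ 0.035  0.999  0.032]
 [ 0.624 -0.047  0.78 ]
 [ 0.781 -0.007 -0.625]]
az 1.529689093222709 tilt 0.8956575013181342 tool d to target mm [-271.5400857     1.21789713  253.85142904]
[[ 0.999  0.041 -0.021  0.541]
 [-0.046  0.825 -0.563 -0.204]
 [-0.006  0.563  0.826  0.558]
 [ 0.     0.     0.     1.   ]]
side [(array([0.371, 0.115, 0.108]), 0.95), (array([ 0.53 , -0.059,  0.111]), 0.67), (array([ 0.319, -0.119,  0.111]), 0.6)]
scene [(array([ 0.565, -0.042,  0.112]), 0.74), (array([ 0.729, -0.253,  0.04 ]), 0.7), (array([ 0.347, -0.095,  0.12 ]), 0.64), (array([0.401, 0.132, 0.109]), 0.56)]
wrist [(array([0.386, 0.115, 0.132]), 0.96), (array([ 0.545, -0.051,  0.191]), 0.84)]
```

View pics/w2.png

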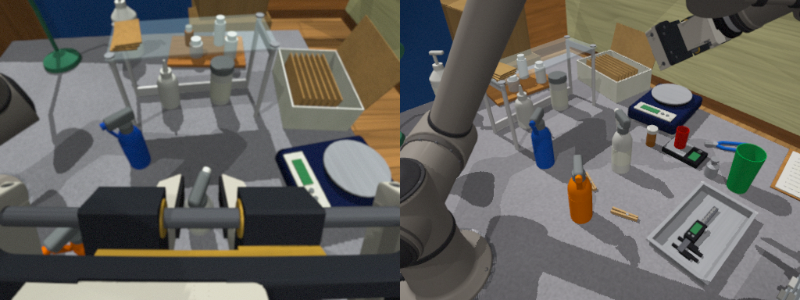

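Left (wrist): the white bottle is ahead between the fingers at (200,190), with the gap between dropper (167,88) and tub (221,82) straight beyond it. Right (side): the caliper is in the tray and all else is undisturbed. The tool is now tilted 51° forward, so I can descend behind the bottle.

{"op": "step_arm", "data": {
  "commands": [
    {"translation": [-24.7, 0, 23.1], "roll": 0},
    {"translation": [-24.7, 0, 23.1], "roll": 0},
    {"translation": [-24.7, 0, 23.1], "roll": 0},
    {"translation": [-24.7, 0, 23.1], "roll": 0},
    {"translation": [-24.7, 0, 23.1], "roll": 0},
    {"translation": [-24.7, 0, 23.1], "roll": 0},
    {"translation": [-24.7, 0, 23.1], "roll": 0},
    {"translation": [-24.7, 0, 23.1], "roll": 0},
    {"translation": [-24.7, 0, 23.1], "roll": 0},
    {"translation": [-12, 0, 11], "roll": 0},
    {"translation": [0, 0, 0], "roll": 0}
  ]
}}

```text
time: 25.27
tool_pos: [0.541, -0.1029, 0.0771]
tool_rot: [-3.125, -0.897, 1.515]
contact_force: [-0.1, -0.3, 0.1]
opening: 0.0257
grip_force: 0.0
```

```bash
python3 -c "
from h import *
p,R=st();print(R.round(3));z=R[:,2];print('tool d to target mm',1000*R.T@(np.array([.545,-.105,.024])-p))"
```

```text
25.27 pos [ 0.541  -0.1029  0.0771] q [-0.703  0.842  1.445  0.661  1.526 -0.924] F [-0.1 -0.3  0.1]
[[ 0.035  0.999  0.027]
 [ 0.623 -0.043  0.781]
 [ 0.781 -0.011 -0.624]]
tool d to target mm [-42.66181792   4.67245231  31.57179734]
```

{"op": "step_arm", "data": {
  "commands": [
    {"translation": [-10.7, 1.2, 7.9], "roll": 0},
    {"translation": [-10.7, 1.2, 7.9], "roll": 0},
    {"translation": [-10.7, 1.2, 7.9], "roll": 0},
    {"translation": [-10.7, 1.2, 7.9], "roll": 0},
    {"translation": [0, 0, 0], "roll": 0}
  ]
}}

```text
time: 25.68
tool_pos: [0.546, -0.1065, 0.0238]
tool_rot: [-3.128, -0.895, 1.516]
contact_force: [-0.2, -0.1, -0.4]
opening: 0.0261
grip_force: 0.0
```

```bash
python3 -c "
from h import *
p,R=st();print(R.T.round(3));im=read_camera('side');sc=read_camera('scene')
a=crop(sc,190,120,340,250,2.6);b=crop(im,190,60,400,290,1.9)
o=np.zeros((600,800,3),np.uint8);o[:a.shape[0],:a.shape[1]]=a;o[:b.shape[0],395:395+b.shape[1]]=b[:,:405];cv2.imwrite('pics/c4.png',o)"
```

```text
25.68 pos [ 0.546  -0.1065  0.0238] q [-0.703  0.929  1.435  0.665  1.463 -0.971] F [-0.2 -0.1 -0.4]
[[ 0.034  0.625  0.78 ]
 [ 0.999 -0.044 -0.009]
 [ 0.029  0.78  -0.625]]
```

View pics/c4.png

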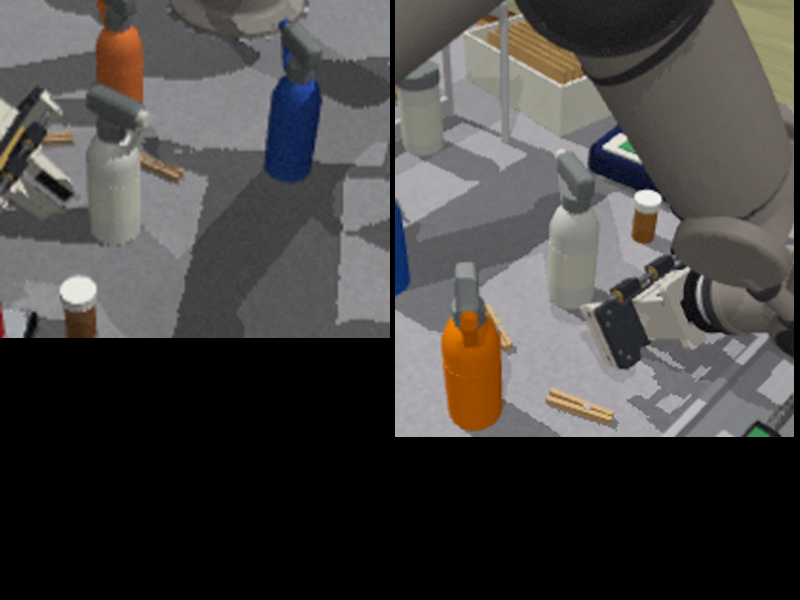

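c4 shows the fingers low, right behind the white bottle, with the pegs and the vial clear of the path. I'll start the push along +y.

{"op": "step_arm", "data": {
  "commands": [
    {"translation": [3.1, -0.2, 3.9], "roll": 0},
    {"translation": [3.1, -0.2, 3.9], "roll": 0},
    {"translation": [3.1, -0.2, 3.9], "roll": 0},
    {"translation": [3.1, -0.2, 3.9], "roll": 0},
    {"translation": [3.1, -0.2, 3.9], "roll": 0},
    {"translation": [3.1, -0.2, 3.9], "roll": 0},
    {"translation": [3.1, -0.2, 3.9], "roll": 0},
    {"translation": [3.1, -0.2, 3.9], "roll": 0},
    {"translation": [3.1, -0.2, 3.9], "roll": 0},
    {"translation": [3.1, -0.2, 3.9], "roll": 0}
  ]
}}

```text
time: 26.62
tool_pos: [0.5468, -0.0565, 0.026]
tool_rot: [-3.132, -0.894, 1.519]
contact_force: [-0.2, -3.2, 1.0]
opening: 0.0255
grip_force: 1.3
```

```bash
cat > chk.py <<'E'
from h import *
p,R=st();print('y-dir in tool',(R.T@[0,1,0]).round(3),'z-dir',(R.T@[0,0,1]).round(3))
for c in ('side','scene','wrist'):
    read_camera(c);print(c,[(np.round(r['at'],3),round(r['confidence'],2)) for r in search_frame(c,'spray_bottle')[:4]])
E
python3 chk.py
```

```text
26.62 pos [ 0.5468 -0.0565  0.026 ] q [-0.64   0.895  1.519  0.712  1.395 -0.972] F [-0.2 -3.2  1. ]
y-dir in tool [ 0.626 -0.044  0.779] z-dir [ 0.78  -0.006 -0.626]
side [(array([ 0.53 , -0.036,  0.114]), 0.92), (array([0.367, 0.118, 0.104]), 0.66), (array([ 0.316, -0.117,  0.114]), 0.66)]
scene [(array([0.4  , 0.132, 0.107]), 0.95), (array([ 0.573, -0.017,  0.113]), 0.72), (array([ 0.349, -0.1  ,  0.117]), 0.56)]
wrist [(array([ 0.548, -0.049,  0.116]), 0.78), (array([0.396, 0.11 , 0.056]), 0.64)]
```

{"op": "step_arm", "data": {
  "commands": [
    {"translation": [4.5, -0.4, 6.2], "roll": 0},
    {"translation": [6.0, -0.5, 8.0], "roll": 0},
    {"translation": [6.7, -0.5, 8.8], "roll": 0},
    {"translation": [6.7, -0.5, 8.8], "roll": 0},
    {"translation": [6.7, -0.5, 8.8], "roll": 0},
    {"translation": [6.7, -0.5, 8.8], "roll": 0},
    {"translation": [6.7, -0.5, 8.8], "roll": 0},
    {"translation": [6.7, -0.5, 8.8], "roll": 0},
    {"translation": [6.7, -0.5, 8.8], "roll": 0},
    {"translation": [6.7, -0.5, 8.8], "roll": 0},
    {"translation": [6.7, -0.5, 8.8], "roll": 0},
    {"translation": [6.7, -0.5, 8.8], "roll": 0},
    {"translation": [5.0, -0.4, 6.5], "roll": 0},
    {"translation": [3.2, -0.2, 4.0], "roll": 0}
  ]
}}

```text
time: 28.08
tool_pos: [0.5461, 0.0862, 0.0221]
tool_rot: [-3.131, -0.894, 1.519]
contact_force: [-0.9, -2.1, 2.8]
opening: 0.0259
grip_force: 1.7
```

```bash
python3 chk.py
```

```text
28.08 pos [0.5461 0.0862 0.0221] q [-0.429  0.842  1.694  0.876  1.218 -0.967] F [-0.9 -2.1  2.8]
y-dir in tool [ 0.625 -0.043  0.779] z-dir [ 0.78  -0.007 -0.626]
side [(array([0.369, 0.116, 0.109]), 0.97), (array([0.534, 0.103, 0.116]), 0.8), (array([ 0.316, -0.117,  0.11 ]), 0.55)]
scene [(array([0.57 , 0.12 , 0.114]), 0.92), (array([ 0.349, -0.095,  0.117]), 0.58), (array([0.397, 0.14 , 0.127]), 0.56), (array([ 0.712, -0.03 ,  0.057]), 0.47)]
wrist [(array([0.407, 0.125, 0.043]), 0.88), (array([0.548, 0.094, 0.116]), 0.74)]
```

{"op": "step_arm", "data": {
  "commands": [
    {"translation": [4.5, -0.3, 5.6], "roll": 0},
    {"translation": [6.4, -0.5, 8.0], "roll": 0},
    {"translation": [6.8, -0.5, 8.5], "roll": 0},
    {"translation": [6.8, -0.5, 8.5], "roll": 0},
    {"translation": [6.8, -0.5, 8.5], "roll": 0},
    {"translation": [6.8, -0.5, 8.5], "roll": 0},
    {"translation": [6.8, -0.5, 8.5], "roll": 0},
    {"translation": [6.8, -0.5, 8.5], "roll": 0},
    {"translation": [5.0, -0.4, 6.2], "roll": 0},
    {"translation": [3.2, -0.2, 4.0], "roll": 0}
  ]
}}

```text
time: 29.22
tool_pos: [0.5459, 0.1821, 0.0221]
tool_rot: [-3.131, -0.894, 1.52]
contact_force: [0.0, -2.0, -0.4]
opening: 0.026
grip_force: 0.6
```

```bash
python3 chk.py; python3 -c "
from h import *
im=read_camera('wrist');b=read_camera('side');G=cam('wrist');np.save('w3T.npy',G[2])
for n in ('dropper_bottle','tub'):print(n,[(np.round(r['at'],3),round(r['confidence'],2)) for r in search_frame('wrist',n)[:2]])
a=cv2.resize(im,(500,375))[:,:,::-1];b=crop(b,110,40,300,250,1.5)
o=np.zeros((375,800,3),np.uint8);o[:,:500]=a;o[:b.shape[0],505:505+b.shape[1]]=b;cv2.imwrite('pics/c5.png',o)"
```

```text
29.22 pos [0.5459 0.1821 0.0221] q [-0.264  0.824  1.753  1.005  1.12  -0.945] F [ 0.  -2.  -0.4]
y-dir in tool [ 0.625 -0.043  0.779] z-dir [ 0.78  -0.007 -0.626]
side [(array([ 0.317, -0.117,  0.112]), 0.88), (array([0.368, 0.119, 0.107]), 0.73), (array([0.532, 0.199, 0.118]), 0.68)]
scene [(array([0.57 , 0.214, 0.116]), 0.85), (array([ 0.34 , -0.081,  0.152]), 0.45)]
wrist [(array([0.548, 0.192, 0.114]), 0.6)]
dropper_bottle [(array([0.468, 0.33 , 0.06 ]), 0.84)]
tub [(array([0.628, 0.34 , 0.059]), 0.82)]
```

View pics/c5.png

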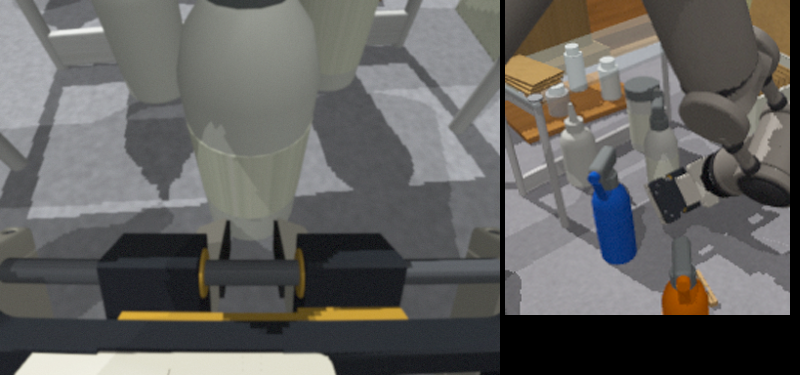

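The bottle stands upright and centred: it is at (250,110) in the left view, between the dropper's base at (155,100) and the tub's at (340,85). Continuing straight in.

{"op": "step_arm", "data": {
  "commands": [
    {"translation": [4.5, -0.3, 5.6], "roll": 0},
    {"translation": [6.4, -0.4, 7.9], "roll": 0},
    {"translation": [6.4, -0.4, 7.9], "roll": 0},
    {"translation": [6.4, -0.4, 7.9], "roll": 0},
    {"translation": [6.4, -0.4, 7.9], "roll": 0},
    {"translation": [6.4, -0.4, 7.9], "roll": 0},
    {"translation": [6.4, -0.4, 7.9], "roll": 0},
    {"translation": [6.4, -0.4, 7.9], "roll": 0},
    {"translation": [6.4, -0.4, 7.9], "roll": 0},
    {"translation": [6.4, -0.4, 7.9], "roll": 0},
    {"translation": [5.0, -0.4, 6.2], "roll": 0},
    {"translation": [3.2, -0.2, 4.0], "roll": 0}
  ]
}}

```text
time: 30.72
tool_pos: [0.5464, 0.2938, 0.0225]
tool_rot: [-3.131, -0.894, 1.52]
contact_force: [-0.2, -1.1, -0.9]
opening: 0.0258
grip_force: 0.6
```

```bash
python3 chk.py; python3 -c "
from h import *
for n in ('dropper_bottle','tub'):print(n,[(np.round(r['at'],3),round(r['confidence'],2)) for r in search_frame('wrist',n)[:2]],[(np.round(r['at'],3),round(r['confidence'],2)) for r in search_frame('side',n)[:2]])"
```

```text
30.72 pos [0.5464 0.2938 0.0225] q [-0.057  0.822  1.758  1.153  1.021 -0.888] F [-0.2 -1.1 -0.9]
y-dir in tool [ 0.625 -0.043  0.779] z-dir [ 0.78  -0.006 -0.626]
side [(array([ 0.317, -0.118,  0.109]), 0.94), (array([0.534, 0.312, 0.119]), 0.67)]
scene [(array([0.397, 0.131, 0.143]), 0.92), (array([ 0.35 , -0.094,  0.103]), 0.76), (array([0.573, 0.327, 0.028]), 0.73)]
wrist [(array([0.544, 0.306, 0.115]), 0.68)]
dropper_bottle [(array([0.473, 0.338, 0.091]), 0.62)] [(array([0.447, 0.346, 0.086]), 0.9)]
tub [(array([0.615, 0.343, 0.095]), 0.77)] [(array([0.613, 0.343, 0.08 ]), 0.79), (array([ 0.702, -0.341,  0.1  ]), 0.61)]
```

{"op": "step_arm", "data": {
  "commands": [
    {"translation": [3.7, -0.2, 4.7], "roll": 0},
    {"translation": [3.7, -0.2, 4.7], "roll": 0},
    {"translation": [3.7, -0.2, 4.7], "roll": 0},
    {"translation": [3.7, -0.2, 4.7], "roll": 0},
    {"translation": [3.7, -0.2, 4.7], "roll": 0},
    {"translation": [3.7, -0.2, 4.7], "roll": 0},
    {"translation": [3.7, -0.2, 4.7], "roll": 0},
    {"translation": [1.9, -0.1, 2.3], "roll": 0}
  ]
}}

```text
time: 31.88
tool_pos: [0.5469, 0.3385, 0.0221]
tool_rot: [-3.132, -0.894, 1.52]
contact_force: [0.8, -1.3, 0.6]
opening: 0.0259
grip_force: 1.0
```

{"op": "step_arm", "data": {
  "commands": [
    {"translation": [1.3, -0.1, 1.6], "roll": 0},
    {"translation": [1.3, -0.1, 1.6], "roll": 0},
    {"translation": [1.3, -0.1, 1.6], "roll": 0}
  ]
}}

```text
time: 32.13
tool_pos: [0.5472, 0.3437, 0.022]
tool_rot: [-3.131, -0.894, 1.519]
contact_force: [-0.1, -7.1, 1.8]
opening: 0.0259
grip_force: 3.4
```

{"op": "step_arm", "data": {
  "commands": [
    {"translation": [0.6, 0, 0.8], "roll": 0},
    {"translation": [0, 0, 0], "roll": 0}
  ]
}}

```text
time: 32.3
tool_pos: [0.5475, 0.3439, 0.022]
tool_rot: [-3.132, -0.893, 1.519]
contact_force: [-1.3, -7.3, 2.6]
opening: 0.0258
grip_force: 3.9
```

```bash
python3 chk.py; python3 -c "
from h import *
b=read_camera('side');c=read_camera('scene')
a=crop(c,320,110,440,290,3.2);b=crop(b,110,40,300,250,2.1)
o=np.zeros((600,800,3),np.uint8);o[:a.shape[0],:a.shape[1]]=a;o[:b.shape[0],395:395+b.shape[1]]=b;cv2.imwrite('pics/c6.png',o)"
```

```text
32.3 pos [0.5475 0.3439 0.022 ] q [ 0.037  0.828  1.737  1.212  0.978 -0.85 ] F [-1.3 -7.3  2.6]
y-dir in tool [ 0.626 -0.045  0.778] z-dir [ 0.779 -0.006 -0.627]
side [(array([0.534, 0.354, 0.115]), 0.92), (array([ 0.315, -0.118,  0.11 ]), 0.82), (array([ 0.47 , -0.346,  0.014]), 0.65), (array([0.367, 0.118, 0.105]), 0.59)]
scene [(array([ 0.349, -0.093,  0.101]), 0.75), (array([0.391, 0.133, 0.18 ]), 0.69)]
wrist [(array([0.548, 0.351, 0.117]), 0.9)]
```

View pics/c6.png

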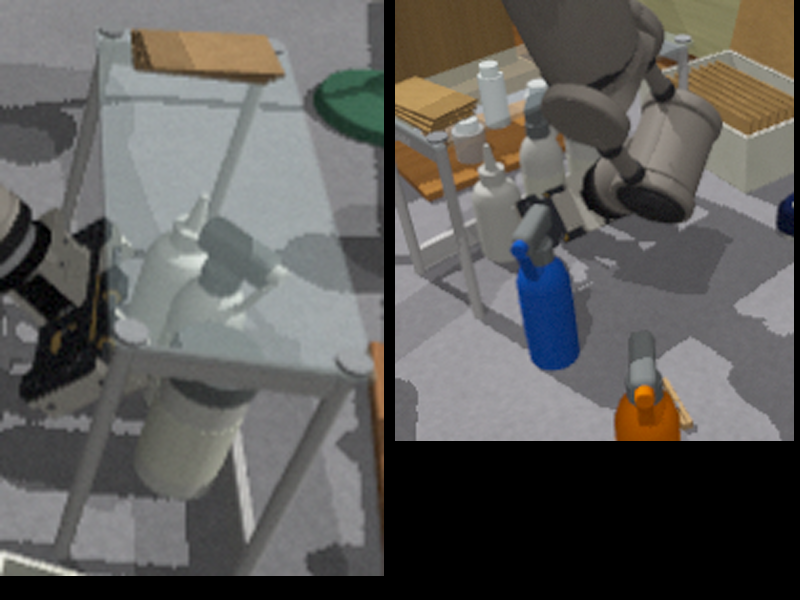

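c6 shows the white bottle upright between the dropper and the tub, with its head at (240,245) under the deck. I'll press slightly more to confirm that the resistance is the rail.

{"op": "step_arm", "data": {
  "commands": [
    {"translation": [1.2, -0.1, 1.6], "roll": 0},
    {"translation": [0, 0, 0], "roll": 0},
    {"translation": [0, 0, 0], "roll": 0}
  ]
}}

```text
time: 32.95
tool_pos: [0.5478, 0.3445, 0.0219]
tool_rot: [-3.133, -0.892, 1.518]
contact_force: [-3.5, -16.9, 6.2]
opening: 0.0255
grip_force: 8.8
```

```bash
python3 chk.py; python3 -c "
from h import *
for c in ('wrist','side','scene'):
  for n in ('dropper_bottle','tub'):print(c,n,[(np.round(r['at'],3),round(r['confidence'],2)) for r in search_frame(c,n)[:2]])"
```

```text
32.95 pos [0.5478 0.3445 0.0219] q [ 0.038  0.828  1.737  1.213  0.976 -0.848] F [ -3.5 -16.9   6.2]
y-dir in tool [ 0.627 -0.046  0.778] z-dir [ 0.778 -0.006 -0.628]
side [(array([ 0.322, -0.118,  0.112]), 0.78), (array([0.367, 0.116, 0.104]), 0.67), (array([0.532, 0.358, 0.112]), 0.64)]
scene [(array([0.395, 0.131, 0.182]), 0.64)]
wrist [(array([0.547, 0.351, 0.116]), 0.73)]
wrist dropper_bottle [(array([0.477, 0.346, 0.1  ]), 0.71)]
wrist tub [(array([0.605, 0.348, 0.113]), 0.92)]
side dropper_bottle [(array([0.443, 0.348, 0.084]), 0.62), (array([ 0.471, -0.346,  0.014]), 0.29)]
side tub [(array([0.598, 0.355, 0.098]), 0.52)]
scene dropper_bottle [(array([ 0.521, -0.363, -0.001]), 0.35)]
scene tub [(array([0.662, 0.367, 0.075]), 0.97), (array([ 0.729, -0.254,  0.038]), 0.31)]
```

Force rises with no motion, so the bottle is firmly on the rail. Backing straight out.

{"op": "step_arm", "data": {
  "commands": [
    {"translation": [-1.9, 0.1, -2.3], "roll": 0},
    {"translation": [-3.7, 0.2, -4.7], "roll": 0},
    {"translation": [-6.3, 0.4, -7.8], "roll": 0},
    {"translation": [-9.4, 0.6, -11.7], "roll": 0},
    {"translation": [-12.5, 0.9, -15.6], "roll": 0},
    {"translation": [-12.5, 0.9, -15.6], "roll": 0},
    {"translation": [-12.5, 0.9, -15.6], "roll": 0},
    {"translation": [-12.5, 0.9, -15.6], "roll": 0},
    {"translation": [-12.5, 0.9, -15.6], "roll": 0},
    {"translation": [-12.5, 0.9, -15.6], "roll": 0},
    {"translation": [-12.5, 0.9, -15.6], "roll": 0},
    {"translation": [-12.5, 0.9, -15.6], "roll": 0},
    {"translation": [-12.5, 0.9, -15.6], "roll": 0},
    {"translation": [-6.3, 0.4, -7.8], "roll": 0},
    {"translation": [0, 0, 0], "roll": 0}
  ]
}}

```text
time: 34.8
tool_pos: [0.5478, 0.1203, 0.022]
tool_rot: [-3.132, -0.894, 1.517]
contact_force: [-0.1, 0.6, 0.9]
opening: 0.026
grip_force: 0.0
```

```bash
python3 chk.py; python3 -c "
from h import *
for c in ('wrist','side','scene'):
  for n in ('dropper_bottle','tub','caliper'):print(c,n,[(np.round(r['at'],3),round(r['confidence'],2)) for r in search_frame(c,n)[:2]])"
```

```text
34.8 pos [0.5478 0.1203 0.022 ] q [-0.372  0.834  1.719  0.924  1.18  -0.959] F [-0.1  0.6  0.9]
y-dir in tool [ 0.626 -0.047  0.779] z-dir [ 0.779 -0.006 -0.627]
side [(array([0.535, 0.354, 0.093]), 0.85), (array([ 0.317, -0.114,  0.111]), 0.78), (array([0.367, 0.118, 0.106]), 0.64)]
scene [(array([ 0.346, -0.094,  0.13 ]), 0.84), (array([0.402, 0.131, 0.11 ]), 0.65), (array([ 0.757, -0.158,  0.015]), 0.29), (array([ 0.739, -0.33 ,  0.096]), 0.2)]
wrist [(array([0.547, 0.347, 0.034]), 0.96), (array([0.414, 0.136, 0.037]), 0.7)]
wrist dropper_bottle [(array([0.469, 0.335, 0.039]), 0.69)]
wrist tub [(array([0.62 , 0.344, 0.037]), 0.85)]
wrist caliper []
side dropper_bottle [(array([0.446, 0.344, 0.083]), 0.7)]
side tub [(array([0.612, 0.348, 0.091]), 0.81)]
side caliper [(array([ 0.47 , -0.347,  0.013]), 0.94)]
scene dropper_bottle []
scene tub [(array([0.66 , 0.368, 0.073]), 0.79), (array([ 0.418, -0.177,  0.008]), 0.64)]
scene caliper [(array([ 0.5  , -0.34 ,  0.011]), 0.57), (array([0.628, 0.344, 0.247]), 0.4)]
```

```bash
python3 -c "
from cell import *
print(hand_in())"
```

```text
the job is handed in; nothing more can be done
None
```

The job is handed in at about 35 s: the caliper lies flat in the tray, and the spray bottle was slid upright into the gap, pressed against the rear rail, with the dropper bottle and tub unmoved. To reach under the deck I tilted the tool 51° by driving it past the edge of its reach, which held joint 3 at its 0.04 rad lower limit for a few seconds (reading about 0.037), so the joint-range rule is the one thing I can't vouch for.

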